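# Mark the plaster base with the automatic punch

### The job

Take the automatic punch out of its stand, put its tip down the brass guide bush of the marking jig and press it straight down on the plaster until it snaps; ease off as soon as it has snapped, because the plaster cracks if the punch is pressed much harder than the snap needs, and let it go off nowhere else. Then put the punch back upright in its stand, hanging by its collar. Leave the casts, the denture and the felt cone alone.

Things in the scene. Friction and masses are not known exactly. Their poses are not given: they have to be found in the camera images.
- punch_grip (a point): Grip point of the loose automatic punch (about 280 g), on its axis, 56 mm above the nose (sleeve's lower end); z up the tool. Round grey steel sleeve 16 mm in diameter, 80 mm long, dark rings; red cap 19 mm wide, 16 mm high on top; dark collar 28 mm wide, 6 mm thick, its underside 20 mm above the nose (so its top is 30 mm below this point).
- punch_nose (a point): Lower end of the punch's sleeve, on its axis, 56 mm below punch_grip; z up the tool. A thin steel tip, 5 mm in diameter, sticks out below it by 25 to 47 mm: a collet holds it at a length that differs every time and is not reported.
- punch_trip (a joint): Trip carriage in the punch, m: near 0 (up to 0.001) while loaded, jumps to 0.004 at the snap, back to 0 when lifted. The pressed tip gives like a spring, about 3 N/mm; after about 5 mm, at 12 to 13 N, it snaps: the force falls at once to about 7 N, then climbs again at 3 N/mm if pressing goes on; some 4 mm farther the tip meets a hard stop (20 N).
- jig: Fixed marking jig, origin under its centre, long side along y. Alloy foot 74 x 150 x 12 mm, on it a white plaster slab (top at 20 mm), covered by an alloy drill plate 50 x 126 mm (top at 30 mm) with black thumb nuts near its ends (40 mm high). Three guide bushes stand on it at y -30, 0, +30 mm; which is the brass one differs. Below each a 10 mm hole leads to the plaster.
- brass_bush_mouth (a point): Centre of the mouth of the brass (yellow) guide bush: outside 19 mm in diameter, hole 9 mm in diameter, its top 4 mm above the drill plate and 14 mm above the plaster at the bottom. The other two bushes are like it but of dark steel.
- stand: Punch stand, fixed: blue plate 70 x 70 mm, 14 mm thick, on four posts over a dark foot 84 x 84 mm. Origin: centre of the underside.
- stand_hole (a point): Centre of the hole in the stand's top, at the plate's upper face 80 mm above the worktop. The hole goes through the plate and is 21 mm in diameter; below it is 72 mm of free height to the stand's foot. The punch hangs in it by its collar, so that the nose is 20 mm below this point.
- felt_cone: Bystander: cream felt polishing cone standing up, 29 mm in diameter, 46 mm high. Origin: centre of its underside.
- yellow_cast: Bystander: yellow plaster cast of a jaw, 50 x 62 x 27 mm. Origin: centre of its underside.
- denture: Bystander: pink denture, 46 x 58 x 18 mm. Origin: centre of its underside.
- white_cast: Bystander: off-white plaster cast of a jaw, 50 x 62 x 31 mm. Origin: centre of its underside.
- steel_bush_a: One of the two dark steel guide bushes, not to be used: 19 mm outside, 9 mm hole, 4 mm high. Origin: centre of its underside, on the drill plate.
- steel_bush_b: The other dark steel guide bush, not to be used: 19 mm outside, 9 mm hole, 4 mm high. Origin: centre of its underside, on the drill plate.
- brass_bush: The brass guide bush itself, origin at the centre of its underside on the drill plate, 4 mm below brass_bush_mouth.
- punch: The punch; its origin is the nose, z axis up the tool (same as punch_nose).
Mind the look-alikes: they are no part of the job. There is more than one size of the punch; the job needs the smaller.

How it is judged:
By the outcome, as a careful person would: the job done as asked, in the order asked, and still so for the second after the job is handed in, with the robot touching nothing.
It also fails if it takes over 72 s, if anything falls off the work surface, if the arm or the gripper's body presses on something with over 40 N, if the wrist force passes 120 N, or if a joint passes its speed limit or range.

### The arm

A 6-joint arm with a two-finger parallel gripper is mounted at the origin on a cart in front of the work surface, level with it; the furniture and walls round the work are solid. World frame = base frame: x ahead of the robot, y to its left, z up, the work surface at z = 0. Lengths are in m, angles in rad, forces in N, time in s.
With the tool pointing down it reaches from about 0.25 to 0.725 m from the base axis. Payload 4 kg.
Tool frame: the origin (TCP) lies on the centre line of the jaws, within the pads' length; the fingertips stand 22 mm ahead of it and the grasp point (between the pads) lies 3 mm ahead of it; z points along the fingers, y is the line along which they close (so a half turn about z gives the same grasp; the last joint's range is limited). The gripper opens to 85 mm and grips with 20 to 120 N. Pads are 22 mm wide; open, the fingers measure 114 mm over their backs; the gripper's body (76 mm by 85 mm) begins 54 mm behind the grasp point. The pads swing forward as they close: fully open they stand 13 mm farther back than shut.
Start: joints at [-1.176, 0.241, 0.005, 1.335, 0, 1.571], TCP at [0.192, -0.462, 0.253] pointing down, gripper open.
Joint ranges: [-2.72, 2.72], [-1.05, 1.87], [-1.09, 1.28], [-1.99, 2.15], [-1.42, 1.44], [-3.14, 3.14]. Speed limits (rad/s): [2.79, 2.79, 3.14, 3.14, 3.14, 3.14].

### API

Orientations are given as a unit quaternion [x, y, z, w].
In Python, from workcell import bot gives the robot as it stands.
- The arm moves only by the shell command python3 -m inch 'ROWS'. ROWS is JSON, one flat list of numbers, 7 for each row, row after row: the shift along the world's x, y, z in mm, then the turn, a rotation vector about the world's x, y, z in rad, then the opening in per cent of the stroke, from 0 (shut) to 100 (fully open). A call has 1 to 8 rows; each row is the pose to reach, as a shift and turn from the pose commanded when the call began; what a row does not reach only later rows make up. A row lasts 1/12 s, in which the tool goes at most 41.7 mm and 7.16 degrees, less where a joint would pass 70% of its speed; a pose out of reach is approached as far as the arm can. A call with a gripper value outside its range is refused whole. The fingers move at their own pace and stop on an object; the grip force is fixed at half the most. Time passes only in rows, so rows that repeat a pose let the fingers close. It gives the time, the measured TCP pose, the force, the opening and the grip force at its end, in the units of the state.
- bot.get_obs(): the state, without advancing time (a new reading comes with each control period).
- bot.camera(name): name is "scene" or "top" or "wrist"; returns the picture (384x512x3 uint8, blue, green, red); there is no depth.
- bot.camera_info(name): a dict with "intrinsics" (3x3 intrinsics, pixels), "camera_from_world" (4x4, takes a point from world to camera coordinates); the wrist camera has in their place "hand_eye" (4x4, takes a point from camera to tool coordinates, whose origin is the TCP and whose axes are the flange's). Camera axes: x right, y down, z forward; pixel columns grow to the right and rows downward; lengths in m; the calibration is good to about 2 mm. The wrist camera is an equidistant fisheye: a pixel r from the principal point sees the ray r / f radians off the axis. A picture is of the moment at which its call begins: read the wrist's pose just before it. camera_info takes no time and is no camera call.
- bot.job_done(): hands the job in; it is judged then, once.
Trained networks look in the newest picture that a camera, given by its name, has taken for a name from the list of things; names that differ only in an ending like _2 or _b are one class to them, and where a whole thing is asked for, a point or a joint stands for the part that bears it (a point fixed in the world has none). Each returns a list of dicts, best first, with "confidence" (0 to 1); they miss things now and then, are a little off and sometimes report something else, mostly with a low value. They report only what shows in the picture. A call takes as long as a camera call. They do not tell look-alikes from the thing itself.
- bot.silhouettes(camera, target): "mask" (384x512 bool, what is visible of it) and "uv" ([column, row] in pixels, amid what is visible of it).
- bot.spot_point(camera, target): "uv" ([column, row] in pixels: a listed point, or the origin of a listed thing).
The state is a dict: "clock": time; "joint_pos": joint angles; "joint_vel": joint speeds; "tau": joint torques, N m; "eef_pos": TCP position; "tool_rot": TCP orientation; "ft_force": force on the tool from outside, world axes, zero at the start; "ft_torque": the same for the moment, N m; "grip_width": finger opening in m; "grasp_force": force on a finger pad.
Only numpy, scipy, OpenCV 4.12 (cv2) and the standard library are available. Lean on these libraries where they do the work, as an engineer would, in place of code of your own. Each camera call takes 0.05 s, during which the arm holds its last target. There are 200 camera calls.

## Working session

There is one attempt and no reset: what is moved stays moved. The work goes in short steps, Python scripts to look and compute and a shell command to move; the robot and the scene stay as the last step left them, time stands still between calls to the robot, and variables do not carry over. Pictures are saved under pics/ and viewed, at most 10 in all, crops included, and the job is handed in when it is done.

```bash
mkdir -p pics
cat > h.py <<'E'
import numpy as np, cv2
from workcell import bot
from scipy.spatial.transform import Rotation as R
def ray(cam,uv,obs=None):
    """origin, direction in world"""
    i=bot.camera_info(cam); K=np.array(i["intrinsics"])
    x=(uv[0]-K[0,2])/K[0,0]; y=(uv[1]-K[1,2])/K[1,1]
    if cam=="wrist":
        H=np.array(i["hand_eye"]); r=np.hypot(x,y); s=np.sin(r)/r if r>1e-9 else 1
        d=np.array([x*s,y*s,np.cos(r)])
        Rw=R.from_quat(obs["tool_rot"]).as_matrix()
        return Rw@H[:3,3]+np.array(obs["eef_pos"]), Rw@H[:3,:3]@d
    T=np.array(i["camera_from_world"]); Rm=T[:3,:3]
    return -Rm.T@T[:3,3], Rm.T@np.array([x,y,1.])
def at_z(cam,uv,z,obs=None):
    o,d=ray(cam,uv,obs); return o+d*(z-o[2])/d[2]
def proj(cam,p,obs=None):
    i=bot.camera_info(cam); K=np.array(i["intrinsics"])
    if cam=="wrist":
        H=np.array(i["hand_eye"]);Rw=R.from_quat(obs["tool_rot"]).as_matrix()
        c=H[:3,:3].T@(Rw.T@(np.array(p)-obs["eef_pos"])-H[:3,3])
        rr=np.hypot(c[0],c[1]);t=np.arctan2(rr,c[2]);v=c[:2]/max(rr,1e-9)*t
    else:
        T=np.array(i["camera_from_world"]);c=T[:3,:3]@p+T[:3,3];v=c[:2]/c[2]
    return np.array([K[0,0]*v[0]+K[0,2],K[1,1]*v[1]+K[1,2]])
def tri(rs):
    A=0;b=0
    for o,d in rs:
        d=d/np.linalg.norm(d);P=np.eye(3)-np.outer(d,d);A=A+P;b=b+P@o
    return np.linalg.solve(A,b)
E
python3 - <<'E'
from h import *
o=bot.get_obs();print({k:np.round(v,3).tolist() for k,v in o.items()})
ims=[]
for c in("scene","top"):
    im=bot.camera(c);cv2.imwrite(f"pics/{c}0.png",im);ims.append(im)
    for t in("punch_grip","punch_nose","brass_bush_mouth","stand_hole","jig","stand","felt_cone","white_cast","yellow_cast","denture"):
        z=dict(punch_grip=.116,punch_nose=.06,brass_bush_mouth=.034,stand_hole=.08).get(t,0)
        print(c,t,[(np.round(d["uv"]).tolist(),round(d["confidence"],2),np.round(at_z(c,d["uv"],z)[:2],3).tolist()) for d in bot.spot_point(c,t)[:3]])
cv2.imwrite("pics/a.png",cv2.resize(ims[0],(768,576)))
cv2.imwrite("pics/b.png",cv2.resize(ims[1],(768,576)))
print(bot.camera_info("wrist"))
E
```

```text
{'clock': 0.0, 'joint_pos': [-1.176, 0.241, 0.004, 1.335, 0.0, 1.571], 'joint_vel': [-0.0, 0.001, -0.001, 0.0, -0.001, 0.001], 'tau': [-0.0, -37.232, 25.241, 0.017, -0.0, -0.0], 'eef_pos': [0.192, -0.461, 0.252], 'tool_rot': [0.981, 0.196, -0.0, -0.001], 'ft_force': [-0.354, -1.351, 0.708], 'ft_torque': [0.003, -0.012, 0.012], 'grasp_force': 0.0, 'grip_width': 0.085}
scene punch_grip [([191.0, 219.0], 0.74, [0.473, 0.19]), ([252.0, 219.0], 0.55, [0.356, 0.088]), ([190.0, 229.0], 0.44, [0.448, 0.215])]
scene punch_nose [([248.0, 236.0], 0.71, [0.362, 0.099]), ([190.0, 236.0], 0.62, [0.476, 0.201])]
scene brass_bush_mouth [([333.0, 172.0], 0.7, [0.371, -0.311]), ([282.0, 192.0], 0.37, [0.432, -0.125])]
scene stand_hole [([188.0, 228.0], 0.88, [0.486, 0.196])]
scene jig [([286.0, 189.0], 0.58, [0.458, -0.178])]
scene stand [([196.0, 252.0], 0.62, [0.469, 0.196])]
scene felt_cone [([191.0, 234.0], 0.16, [0.53, 0.16])]
scene white_cast [([333.0, 174.0], 0.62, [0.388, -0.346])]
scene yellow_cast [([232.0, 211.0], 0.65, [0.511, 0.013])]
scene denture [([155.0, 311.0], 0.48, [0.399, 0.383])]
[... 498 characters left out ...]
, 0.015])]
top white_cast [([367.0, 209.0], 0.55, [0.383, -0.342])]
top yellow_cast [([259.0, 167.0], 0.54, [0.518, 0.002])]
top denture [([138.0, 202.0], 0.59, [0.407, 0.39])]
{'intrinsics': array([[297.31863964,   0.        , 255.62835207],
       [  0.        , 297.31863964, 190.78585046],
       [  0.        ,   0.        ,   1.        ]]), 'hand_eye': array([[ 1.60201433e-03, -9.55618260e-01, -2.94603418e-01,
         7.46408517e-02],
       [ 9.99998574e-01,  1.68842619e-03, -3.89637378e-05,
         1.82285546e-05],
       [ 5.34650585e-04, -2.94602935e-01,  9.55619602e-01,
        -1.19293591e-01],
       [ 0.00000000e+00,  0.00000000e+00,  0.00000000e+00,
         1.00000000e+00]])}
```

View pics/a.png

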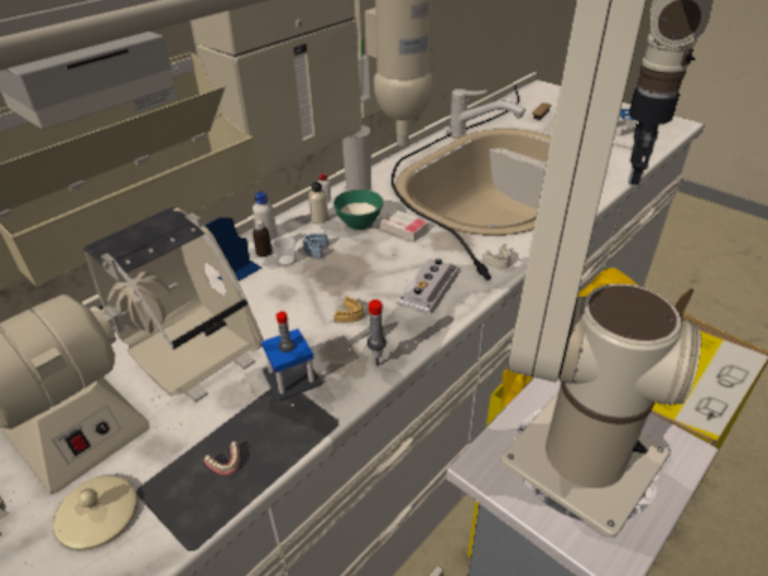

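View pics/b.png

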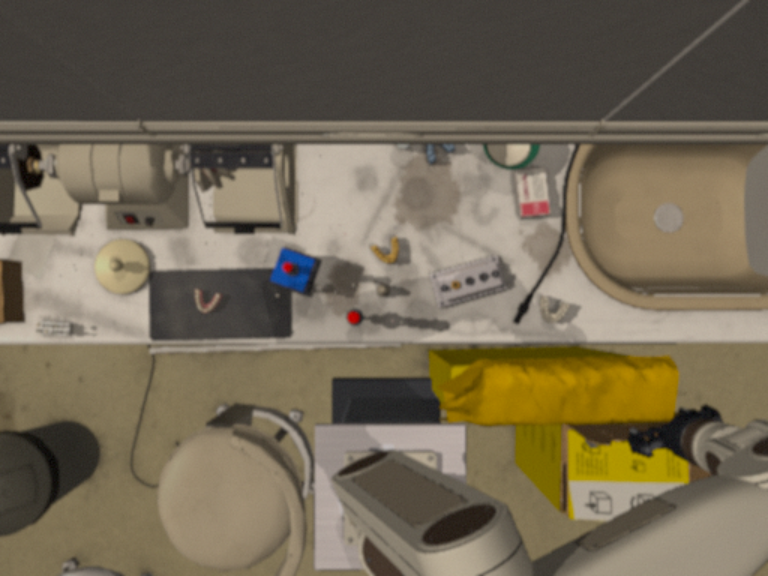

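The scene shows two punch-like tools. One hangs in the blue stand (scene crop 768 px: 282,330, top view: 289,268) and the other stands free (scene 376,330, top 354,317). The one in the stand is the thinner of the two, so it fits "the smaller" and "its stand". The brass bush is at top view (456,285), second from the left in the row, counting the thumb nut. I'll confirm both in one enlarged crop.

Run:
```python
from h import *
s=cv2.imread("pics/scene0.png");t=cv2.imread("pics/top0.png")
a=cv2.resize(s[185:275,160:310],(800,480),interpolation=3)[:, :]
b=cv2.resize(t[165:215,285:345],(400,333),interpolation=3)
c=np.zeros((600,800,3),np.uint8);c[:360]=cv2.resize(s[180:270,145:325],(720,360),interpolation=3)[:, :].copy() if 0 else np.pad(cv2.resize(s[180:270,145:325],(720,360),interpolation=3),((0,0),(0,80),(0,0)))
c[360:600,:288]=cv2.resize(t[165:215,285:345],(288,240),interpolation=3)
c[360:600,300:700]=cv2.resize(t[140:230,160:310],(400,240),interpolation=3)
cv2.imwrite("pics/c.png",c)
# triangulate: stand hole / grips / bush with both nets
def tr(u,v): 
    p=tri([ray("scene",u),ray("top",v)]);return np.round(p,4),np.round(proj("scene",p)-u,1),np.round(proj("top",p)-v,1)
print("cap stand",tr((282/1.5,316/1.5),(289/1.5,268/1.5)))
print("cap free",tr((376/1.5,307/1.5),(354/1.5,317/1.5)))
print("bush",tr((282,192),(304,189.5)))
# hood edge corners guess
print("hood",tr((262/1.5,352/1.5),(290/1.5,230/1.5)), tr((205/1.5,225/1.5),(270/1.5,150/1.5)))
for n in("punch_grip","brass_bush"):
  for d in bot.silhouettes("top",n)[:3]: print(n,np.round(d["uv"]),d["confidence"],d["mask"].sum())
```

```text
cap stand (array([0.4723, 0.1958, 0.1486]), array([0.3, 0. ]), array([-0.2, -0.1]))
cap free (array([0.3776, 0.0711, 0.1414]), array([-0.4,  0. ]), array([0.3, 0.3]))
bush (array([ 0.4446, -0.1392,  0.0179]), array([-0.5,  0. ]), array([0.3, 0.4]))
hood (array([0.5562, 0.2056, 0.0153]), array([-2.6, -0.1]), array([1.7, 1.5])) (array([0.6655, 0.2061, 0.2523]), array([-5. , -0.5]), array([3.8, 3. ]))
punch_grip [195. 179.] 0.39 80
```

View pics/c.png

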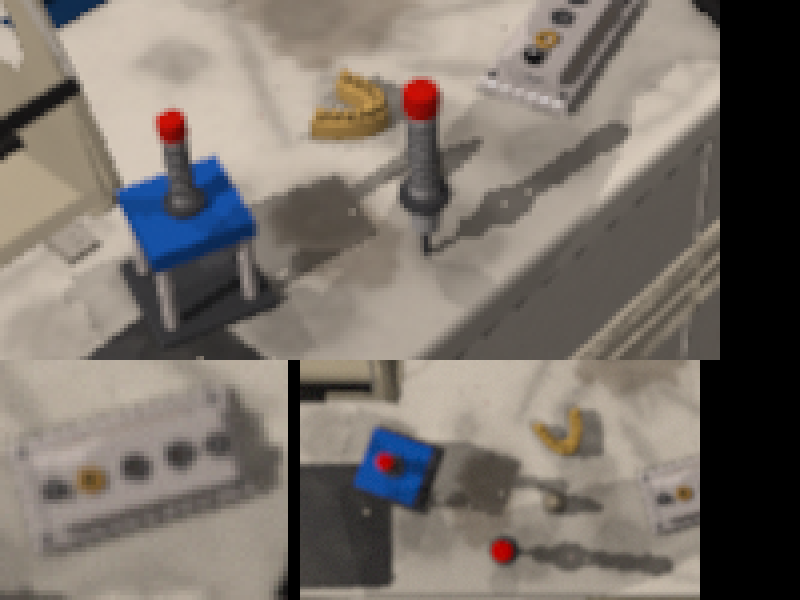

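The crop confirms it. The slimmer punch in the blue stand (crop 172,130 to 185,205) is the one to use; the free-standing one (crop 422,100 to 428,250) is thicker and stays untouched. The brass bush is the one at the +y end (crop 92,480). I'll move over the jig first.

```bash
python3 -m inch '[200,290,20,0,0,0,50, 200,290,20,0,0,0,50, 200,290,20,0,0,0,50, 200,290,20,0,0,0,50, 200,290,20,0,0,0,50, 200,290,20,0,0,0,50, 200,290,20,0,0,0,50, 200,290,20,0,0,0,50]'
python3 -m inch '[10,10,0,0,0,0,50, 10,10,0,0,0,0,50, 10,10,0,0,0,0,50, 10,10,0,0,0,0,50]'
python3 - <<'E'
from h import *
o=bot.get_obs();im=bot.camera("wrist");print(o["eef_pos"],o["joint_vel"])
cv2.imwrite("pics/w1.png",cv2.resize(im,(768,576)))
for t in("brass_bush_mouth","brass_bush","steel_bush_a","jig"):
    z=dict(brass_bush_mouth=.034,brass_bush=.03,steel_bush_a=.03).get(t,0)
    print(t,[(np.round(d["uv"],1).tolist(),round(d["confidence"],2),np.round(at_z("wrist",d["uv"],z,o)[:2],4).tolist()) for d in bot.spot_point("wrist",t)[:3]])
E
```

```text
clock: 1.87
eef_pos: [0.382, -0.1858, 0.2726]
tool_rot: [0.981, 0.196, 0.0, 0.0]
ft_force: [0.6, -0.5, -0.4]
grip_width: 0.0425
grasp_force: 0.0
clock: 2.2
eef_pos: [0.3908, -0.178, 0.2721]
tool_rot: [0.981, 0.196, -0.0, 0.0]
ft_force: [-0.3, -0.2, -0.4]
grip_width: 0.0427
grasp_force: 0.0
[ 0.39075105 -0.17798581  0.27207404] [-0.02271651 -0.00088575 -0.00255597 -0.00304775  0.00194599  0.00445678]
brass_bush_mouth [([240.2, 109.2], 0.62, [0.4443, -0.1357])]
brass_bush [([242.9, 109.6], 0.46, [0.4449, -0.1387])]
steel_bush_a [([289.7, 116.9], 0.73, [0.4588, -0.1941]), ([264.1, 114.8], 0.48, [0.4489, -0.1647])]
jig [([264.2, 109.7], 0.6, [0.4542, -0.1634])]
```

View pics/w1.png

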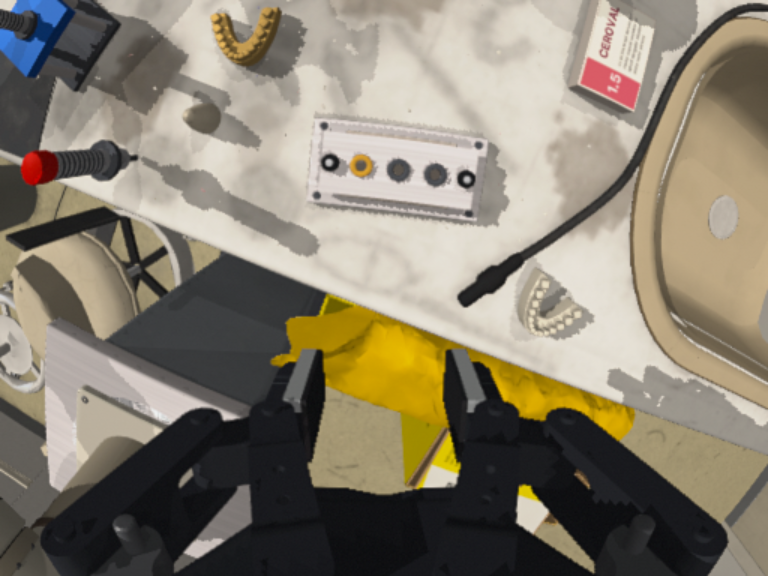

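The wrist view shows the jig with the brass bush at (361,165), second in the row beside the left thumb nut. The stand is at upper left (40,30). Next I'll go over the stand.

```bash
python3 -m inch '[50,345,0,0,0,0,50, 50,345,0,0,0,0,50, 50,345,0,0,0,0,50, 50,345,0,0,0,0,50, 50,345,0,0,0,0,50, 50,345,0,0,0,0,50, 50,345,0,0,0,0,50, 50,345,0,0,0,0,50]'
python3 -m inch '[10,10,0,0,0,0,50, 10,10,0,0,0,0,50, 10,10,0,0,0,0,50, 10,10,0,0,0,0,50, 10,10,0,0,0,0,50]'
python3 - <<'E'
from h import *
o=bot.get_obs();im=bot.camera("wrist");print(o["eef_pos"],o["joint_vel"])
cv2.imwrite("pics/w2r.png",im);cv2.imwrite("pics/w2.png",cv2.resize(im,(768,576)))
for t,z in(("punch_grip",.116),("stand_hole",.08),("punch_nose",.06),("stand",0)):
    print(t,[(np.round(d["uv"],1).tolist(),round(d["confidence"],2),np.round(at_z("wrist",d["uv"],z,o)[:2],4).tolist()) for d in bot.spot_point("wrist",t)[:3]])
E
```

```text
clock: 3.12
eef_pos: [0.4391, 0.1536, 0.2724]
tool_rot: [0.981, 0.195, 0.0, 0.0]
ft_force: [0.4, -0.2, -0.0]
grip_width: 0.0428
grasp_force: 0.0
clock: 3.53
eef_pos: [0.4488, 0.1608, 0.2722]
tool_rot: [0.981, 0.195, -0.0, 0.0]
ft_force: [-0.1, 0.7, -0.4]
grip_width: 0.0428
grasp_force: 0.0
[0.4487501  0.16076223 0.27220912] [-0.00346657 -0.00454801  0.00213693 -0.00362863  0.00230888  0.00238942]
punch_grip [([227.5, 143.8], 0.69, [0.4715, 0.1987]), ([237.5, 136.6], 0.56, [0.4813, 0.1925]), ([300.4, 261.4], 0.53, [0.3842, 0.0817])]
stand_hole [([232.5, 137.9], 0.67, [0.4733, 0.1973])]
punch_nose [([234.4, 138.6], 0.95, [0.4705, 0.1955]), ([296.6, 234.7], 0.79, [0.39, 0.0813])]
stand [([238.5, 130.9], 0.9, [0.4735, 0.1955])]
```

View pics/w2.png

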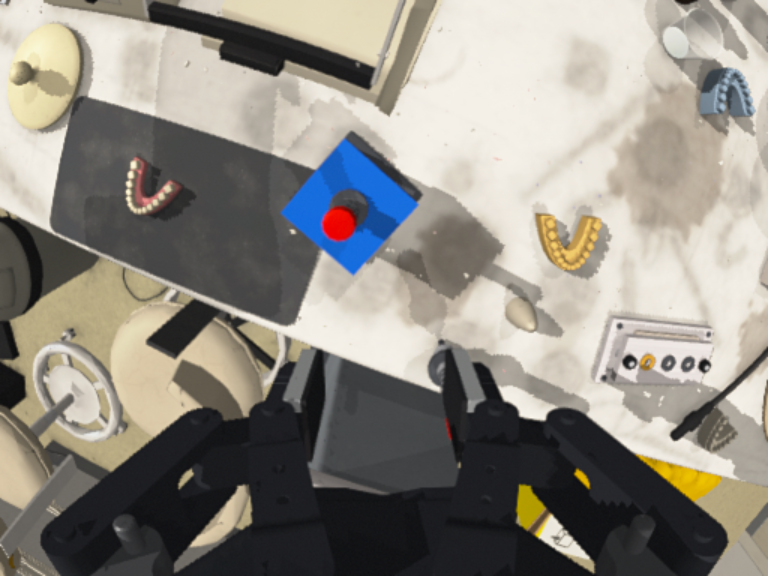

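The view shows the punch cap at (339,223) over the blue plate, whose centre is at about (350,208). The free-standing punch is hidden behind the right finger, well away from the path. I'll centre over the punch and drop to just above the cap.

```bash
python3 -m inch '[23,35,0,0,0,0,50, 23,35,0,0,0,0,50, 23,35,-40,0,0,0,50, 23,35,-77,0,0,0,50, 23,35,-77,0,0,0,50, 23,35,-77,0,0,0,50, 23,35,-77,0,0,0,50]'
python3 - <<'E'
from h import *
o=bot.get_obs();im=bot.camera("wrist");print(o["eef_pos"])
T=lambda u,z:np.round(at_z("wrist",u,z,o)[:2],4)
# red cap mask
hsv=cv2.cvtColor(im,cv2.COLOR_BGR2HSV);m=((hsv[...,0]<8)|(hsv[...,0]>172))&(hsv[...,1]>200)&(hsv[...,2]>120)
n,l,s,c=cv2.connectedComponentsWithStats(m.astype(np.uint8));
for i in np.argsort(-s[1:,4])[:3]+1: print("red",s[i],c[i],T(c[i],.15))
for t,z in(("punch_grip",.116),("stand_hole",.08),("punch_nose",.06),("stand",0)):
    print(t,[(np.round(d["uv"],1).tolist(),round(d["confidence"],2),T(d["uv"],z).tolist()) for d in bot.spot_point("wrist",t)[:2]])
p=o["eef_pos"]
print([proj("wrist",[p[0],p[1],z],o).round(1) for z in(.156,.14,.08)])
cv2.imwrite("pics/w3.png",im[60:360,100:400])
E
```

```text
clock: 4.37
eef_pos: [0.4733, 0.1971, 0.1971]
tool_rot: [0.981, 0.196, 0.001, -0.0]
ft_force: [-0.4, 0.0, 0.7]
grip_width: 0.0426
grasp_force: 0.0
[0.47333661 0.19707627 0.19706919]
red [241 210  29  33 713] [254.17110799 226.96774194] [0.4733 0.198 ]
red [345 346   5   5  12] [346.58333333 347.75      ] [0.3993 0.0849]
punch_grip [([254.9, 207.5], 0.83, [0.4736, 0.1978]), ([331.7, 331.6], 0.68, [0.3863, 0.0837])]
stand_hole [([255.6, 195.1], 0.81, [0.4717, 0.1965])]
punch_nose [([257.9, 189.4], 0.94, [0.4716, 0.1942])]
stand [([256.2, 172.4], 0.77, [0.4723, 0.1961])]
[array([255.6, 231.5]), array([255.6, 221.1]), array([255.7, 193.1])]
```

View pics/w3.png

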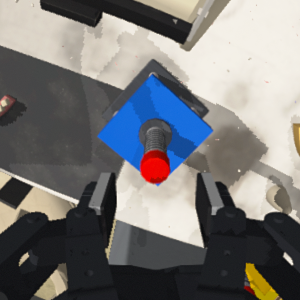

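The cap (155,167 in the crop) is centred between the fingers over the stand. Now I'll descend and grip.

```bash
python3 -m inch '[0,0,-30,0,0,0,50, 0,0,-55,0,0,0,50, 0,0,-78,0,0,0,50, 0,0,-78,0,0,0,50, 0,0,-78,0,0,0,50]'
python3 -m inch '[0,0,0,0,0,0,0, 0,0,0,0,0,0,0, 0,0,0,0,0,0,0, 0,0,0,0,0,0,0, 0,0,0,0,0,0,0, 0,0,0,0,0,0,0]'; python3 -c "
from h import *
print(bot.get_obs())"
```

```text
clock: 5.03
eef_pos: [0.4718, 0.1966, 0.1171]
tool_rot: [0.981, 0.196, -0.001, -0.0]
ft_force: [0.0, 0.7, 0.2]
grip_width: 0.0429
grasp_force: 0.0
clock: 5.53
eef_pos: [0.4737, 0.1976, 0.1194]
tool_rot: [0.98, 0.197, 0.002, -0.001]
ft_force: [0.3, 0.2, 6.3]
grip_width: 0.0144
grasp_force: 58.3
{'clock': 5.5333, 'joint_pos': array([ 3.94711818e-01,  3.62273501e-01, -1.93486082e-01,  1.01051934e+00,
        7.01399593e-04,  3.14058668e+00]), 'joint_vel': array([-0.00037203, -0.00064858,  0.00052467, -0.00055382, -0.00110384,
       -0.00052383]), 'tau': array([-3.44810011e-01, -3.68982446e+01,  2.04134434e+01, -1.95319480e-01,
       -1.74626601e-01, -9.16715107e-04]), 'eef_pos': array([0.47372853, 0.19755669, 0.11938338]), 'tool_rot': array([ 9.80486986e-01,  1.96570716e-01,  2.14648778e-03, -7.85691676e-04]), 'ft_force': array([0.31735965, 0.16701151, 6.34638756]), 'ft_torque': array([ 0.00166287,  0.18570729, -0.05175431]), 'grasp_force': 58.2962965965271, 'grip_width': 0.014380337300445578}
```

```bash
python3 -m inch '[0,0,10,0,0,0,0, 0,0,25,0,0,0,0, 0,0,45,0,0,0,0, 0,0,65,0,0,0,0, 0,0,85,0,0,0,0, 0,0,105,0,0,0,0, 0,0,125,0,0,0,0, 0,0,145,0,0,0,0]'
python3 -m inch '[0,0,5,0,0,0.1,0, 0,0,5,0,0,0.2,0, 0,0,5,0,0,0.3,0, 0,0,5,0,0,0.4,0, 0,0,5,0,0,0.4,0, 0,0,5,0,0,0.4,0]'
python3 - <<'E'
from h import *
o=bot.get_obs();print(o["eef_pos"],o["joint_pos"][5],o["ft_force"],o["ft_torque"])
im=bot.camera("wrist");s=bot.camera("scene")
cv2.imwrite("pics/w4r.png",im);cv2.imwrite("pics/s4r.png",s)
p=np.array(o["eef_pos"]);Z=R.from_quat(o["tool_rot"]).as_matrix()[:,2]
for d in(3,59,84,106):print(d,proj("wrist",p+Z*d/1e3,o).round(1),proj("scene",p+Z*d/1e3).round(1))
for c in("wrist","scene"):print(c,[(np.round(d["uv"],1),d["confidence"]) for d in bot.spot_point(c,"punch_nose")[:3]])
u=proj("scene",p+Z*.06).astype(int)
a=cv2.resize(im[100:260,176:336],(560,560),interpolation=3);b=cv2.resize(s[u[1]-50:u[1]+35,u[0]-18:u[0]+18],(237,560),interpolation=3)
cv2.imwrite("pics/c4.png",np.hstack([a,b]));print(u)
E
```

```text
clock: 6.2
eef_pos: [0.4717, 0.1965, 0.2635]
tool_rot: [0.981, 0.196, -0.0, -0.0]
ft_force: [0.4, -0.4, -2.8]
grip_width: 0.0144
grasp_force: 58.5
clock: 6.7
eef_pos: [0.472, 0.1966, 0.2674]
tool_rot: [0.922, 0.386, -0.0, -0.0]
ft_force: [-0.5, -0.4, -3.2]
grip_width: 0.0149
grasp_force: 58.5
[0.47196474 0.19660357 0.26736243] 2.7431493260306072 [-0.47207178 -0.39168544 -3.20113967] [0.05767765 0.01185018 0.03050106]
3 [255.9 264.9] [181.9 173.5]
59 [255.9 219.9] [185.  192.3]
84 [255.9 206.6] [186.3 200.3]
106 [255.9 197.1] [187.5 207.1]
wrist [(array([255.8, 225.3]), 0.98), (array([254.3, 173.3]), 0.17)]
scene [(array([249.7, 236.9]), 0.82), (array([188.8, 192.4]), 0.69)]
[185 192]
```

View pics/c4.png

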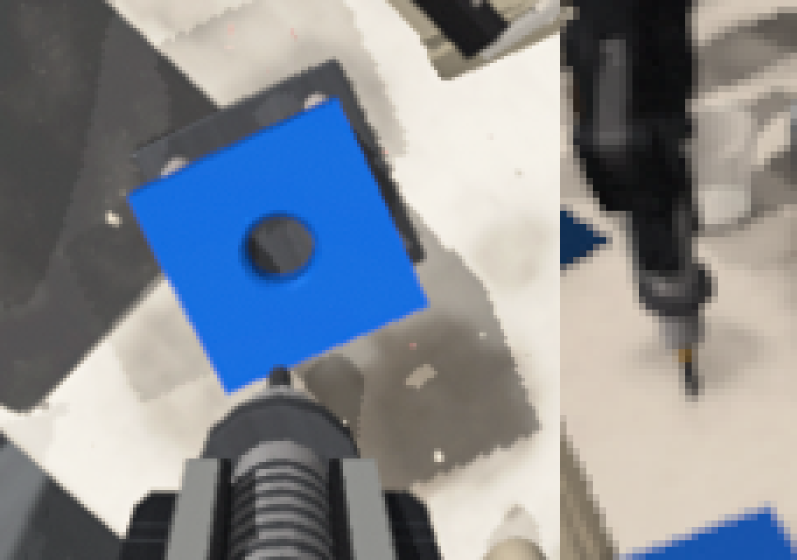

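The right half shows the tip hanging below the collar, ending at crop (692,398); in the wrist view it ends at (279,368). That puts the tip about 86 mm below the TCP, so it sticks out about 27 mm. The stand hole is empty at (279,247). Next I'll move over the brass bush.

```bash
python3 -m inch '[-4,-40,0,0,0,0,0, -7,-80,0,0,0,0,0, -10,-120,0,0,0,0,0, -14,-160,0,0,0,0,0, -17,-200,0,0,0,0,0, -20,-240,0,0,0,0,0, -24,-280,0,0,0,0,0, -27,-310,0,0,0,0,0]'
python3 -m inch '[0,-22,-15,0,0,0,0, 0,-22,-50,0,0,0,0, 0,-22,-75,0,0,0,0, 0,-22,-90,0,0,0,0, 0,-22,-90,0,0,0,0, 0,-22,-90,0,0,0,0, 0,-22,-90,0,0,0,0]'
cat > look.py <<'E'
from h import *
import sys
o=bot.get_obs();im=bot.camera("wrist");print(o["eef_pos"],o["ft_force"],o["ft_torque"])
cv2.imwrite("pics/%sr.png"%sys.argv[1],im)
p=np.array(o["eef_pos"]);Z=R.from_quat(o["tool_rot"]).as_matrix()[:,2]
for d in(59,84,86,88,92):print(d,proj("wrist",p+Z*d/1e3,o).round(1))
for n,z in(("brass_bush_mouth",.034),("brass_bush",.03)):
    print(n,[(np.round(d["uv"],1),d["confidence"],at_z("wrist",d["uv"],z,o)[:2].round(4)) for d in bot.spot_point("wrist",n)[:3]])
E
python3 look.py w5; python3 -c "
from h import *
im=cv2.imread('pics/w5r.png');cv2.imwrite('pics/w5.png',cv2.resize(im[150:250,196:316],(720,600),interpolation=3))"
```

```text
clock: 7.57
eef_pos: [0.4446, -0.116, 0.2674]
tool_rot: [0.922, 0.386, -0.0, 0.0]
ft_force: [1.0, 1.3, -3.1]
grip_width: 0.0145
grasp_force: 58.9
clock: 8.15
eef_pos: [0.4462, -0.1354, 0.1784]
tool_rot: [0.922, 0.387, 0.001, 0.0]
ft_force: [1.6, 0.3, -1.5]
grip_width: 0.0148
grasp_force: 59.1
[ 0.44617998 -0.13539343  0.178429  ] [ 1.56774168  0.33629819 -1.5072561 ] [ 0.03960138 -0.0265774  -0.01912378]
59 [255.9 219.9]
84 [255.9 206.6]
86 [255.9 205.7]
88 [255.9 204.7]
92 [255.9 202.9]
brass_bush_mouth [(array([254.3, 184.4]), 0.81, array([ 0.4451, -0.1347]))]
brass_bush [(array([253.3, 184.9]), 0.5, array([ 0.4433, -0.1352])), (array([278.9, 199.6]), 0.47, array([ 0.4505, -0.1627]))]
```

View pics/w5.png

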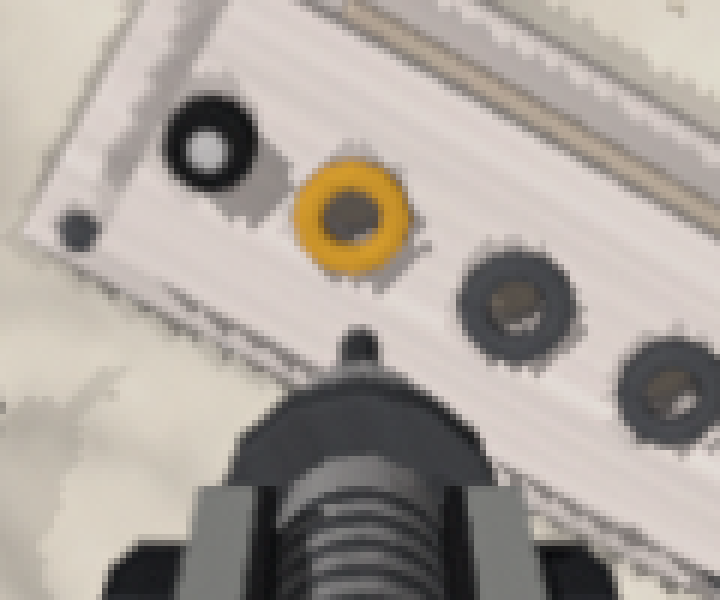

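The brass mouth is at crop (352,214) and the tip end at (360,330). I'll work out the exact correction from the yellow blob.

```bash
cat > bush.py <<'E'
from h import *
import sys
def bush(im,o):
    h=cv2.cvtColor(im,cv2.COLOR_BGR2HSV);m=((h[...,0]>15)&(h[...,0]<28)&(h[...,1]>150)&(h[...,2]>120)).astype(np.uint8)
    n,l,s,c=cv2.connectedComponentsWithStats(m)
    best=[i for i in range(1,n) if s[i,4]>40 and np.linalg.norm(c[i]-[255,190])<50]
    for i in best:
        ct,_=cv2.findContours((l==i).astype(np.uint8),0,1);(e,ax,an)=cv2.fitEllipse(max(ct,key=len))
        print("ellipse",np.round(e,2),np.round(ax,1),"area",s[i,4],"world",at_z("wrist",e,.0335,o)[:2].round(4),"tcp",np.round(o["eef_pos"],4))
        t=R.from_quat(o["tool_rot"]).as_matrix()
        print("delta world mm",((at_z("wrist",e,.0335,o)-o["eef_pos"])[:2]*1e3).round(1),"delta tool",(t.T@(at_z("wrist",e,.0335,o)-o["eef_pos"])*1e3).round(1),"tool y in world",t[:2,1].round(2))
if __name__=="__main__":
    o=bot.get_obs();im=bot.camera("wrist");cv2.imwrite("pics/%sr.png"%sys.argv[1],im);bush(im,o)
E
python3 bush.py w6
```

```text
ellipse [253.84 185.8 ] [17.2 17.9] area 197 world [ 0.4441 -0.1356] tcp [ 0.4464 -0.1353  0.1788]
delta world mm [-2.3 -0.2] delta tool [ -2.   -1.9 145.3] tool y in world [ 0.71 -0.7 ]
```

```bash
python3 -m inch '[-2,0,-10,0,0,0,0, -2,0,-25,0,0,0,0, -2,0,-38,0,0,0,0, -2,0,-48,0,0,0,0, -2,0,-48,0,0,0,0, -2,0,-48,0,0,0,0, -2,0,-48,0,0,0,0]'
python3 bush.py w7; python3 -c "
from h import *
im=cv2.imread('pics/w7r.png');cv2.imwrite('pics/w7.png',cv2.resize(im[170:240,216:300],(720,600),interpolation=3))"
```

```text
clock: 8.93
eef_pos: [0.444, -0.1353, 0.1302]
tool_rot: [0.922, 0.387, 0.001, 0.0]
ft_force: [0.4, 0.2, -2.9]
grip_width: 0.0147
grasp_force: 59.1
ellipse [256.05 200.66] [19.1 20.9] area 250 world [ 0.4444 -0.1353] tcp [ 0.444  -0.1353  0.1302]
delta world mm [0.4 0. ] delta tool [ 0.2  0.1 96.7] tool y in world [ 0.71 -0.7 ]
```

View pics/w7.png

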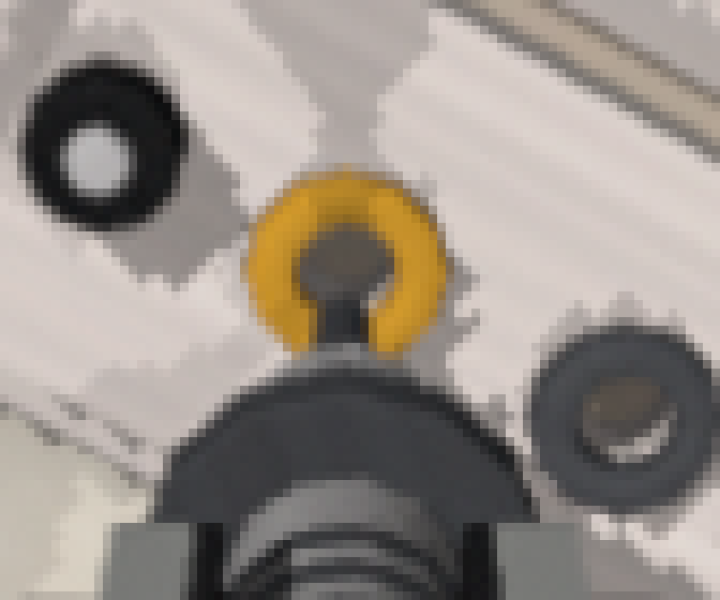

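The tip (342,300) sits directly in front of the mouth (347,265) and is laterally aligned; the projection agrees in depth. I'll lower it gently into the mouth and watch the force.

```bash
python3 -m inch '[0,0,-4,0,0,0,0, 0,0,-8,0,0,0,0, 0,0,-11,0,0,0,0, 0,0,-13,0,0,0,0, 0,0,-13,0,0,0,0, 0,0,-13,0,0,0,0]'; python3 bush.py w8
```

```text
clock: 9.48
eef_pos: [0.4431, -0.1352, 0.116]
tool_rot: [0.922, 0.387, -0.0, -0.0]
ft_force: [-0.6, -0.1, -3.0]
grip_width: 0.0147
grasp_force: 59.1
ellipse [257.59 205.63] [19.5 22.2] area 232 world [ 0.4449 -0.1351] tcp [ 0.4431 -0.1352  0.116 ]
delta world mm [1.7 0.1] delta tool [ 1.3  1.2 82.5] tool y in world [ 0.71 -0.7 ]
```

```bash
python3 -c "
from h import *
for n in('w7r','w8r'):
    im=cv2.imread(f'pics/{n}.png');h=cv2.cvtColor(im,cv2.COLOR_BGR2HSV)
    m=(h[...,0]>15)&(h[...,0]<28)&(h[...,1]>120)&(h[...,2]>100)
    for r in range(188,216,2):
        x=np.where(m[r,235:280])[0]+235
        g=im[r,246:268].max(1)
        print(n,r,(x.min(),x.max(),(x.min()+x.max())/2) if len(x) else '',''.join('Y' if m[r,c] else ('#' if im[r,c].max()<75 else ('+' if im[r,c].max()<130 else '.')) for c in range(240,275)))
"
```

```text
w7r 188  ...................................
w7r 190 (np.int64(255), np.int64(257), np.float64(256.0)) ...............YYY.................
w7r 192 (np.int64(250), np.int64(262), np.float64(256.0)) ..........YYYYYYYYYYYYY............
w7r 194 (np.int64(247), np.int64(264), np.float64(255.5)) .......YYYYYYYYYYYYYYYYYY+.........
w7r 196 (np.int64(246), np.int64(266), np.float64(256.0)) ......YYYYYYYYY++YYYYYYYYYY........
w7r 198 (np.int64(246), np.int64(266), np.float64(256.0)) ......YYYYYY+++++++++YYYYYY........
w7r 200 (np.int64(245), np.int64(267), np.float64(256.0)) .....YYYYYY+++++++++++YYYYYY+......
w7r 202 (np.int64(245), np.int64(267), np.float64(256.0)) .....YYYYYY+++++++++++YYYYYY.......
w7r 204 (np.int64(245), np.int64(267), np.float64(256.0)) .....YYYYYYY+++###+..YYYYYYY.......
w7r 206 (np.int64(246), np.int64(266), np.float64(256.0)) ......YYYYYYY+####+YYYYYYYY........
w7r 208 (np.int64(248), np.int64(265), np.float64(256.5)) ........YYYYY######YYYYYYY.........
w7r 210 (np.int64(250), np.int64(263), np.float64(256.5)) ..........YY+++++++YYYYY...........
w7r 212  ............
[... 488 characters left out ...]
57.0)) .......YYYYYYYYYYYYYYYYYYYYY.......
w8r 202 (np.int64(246), np.int64(268), np.float64(257.0)) ......YYYYYYYYY++++++YYYYYYYY......
w8r 204 (np.int64(246), np.int64(269), np.float64(257.5)) ......YYYYYYY++##++++++YYYYYYY.....
w8r 206 (np.int64(246), np.int64(269), np.float64(257.5)) ......YYYYYY+######+++#+YYYYYY+....
w8r 208 (np.int64(246), np.int64(269), np.float64(257.5)) ......YYYYYY##########+.YYYYYY.....
w8r 210 (np.int64(246), np.int64(269), np.float64(257.5)) ......YYYYYY+++++++##+YYYYYYYY.....
w8r 212 (np.int64(247), np.int64(268), np.float64(257.5)) .......YY...+++++++++++YYYYYY......
w8r 214 (np.int64(265), np.int64(267), np.float64(266.0)) .......+++##############+YYY.......
```

The tip is in the mouth but about 1.7 mm toward one side, so I'll correct that and keep going down in small steps.

```bash
python3 -m inch '[1,-1,0,0,0,0,0, 1.5,-1,0,0,0,0,0, 1.5,-1,-1.5,0,0,0,0, 1.5,-1,-3,0,0,0,0, 1.5,-1,-4,0,0,0,0, 1.5,-1,-4,0,0,0,0]'; python3 bush.py w9; python3 -c "
from h import *
im=cv2.imread('pics/w9r.png');h=cv2.cvtColor(im,cv2.COLOR_BGR2HSV)
m=(h[...,0]>15)&(h[...,0]<28)&(h[...,1]>120)&(h[...,2]>100)
for r in range(194,218,2):
    print(r,''.join('Y' if m[r,c] else ('#' if im[r,c].max()<75 else ('+' if im[r,c].max()<130 else '.')) for c in range(240,275)))
"
```

```text
clock: 10.03
eef_pos: [0.4445, -0.1361, 0.1119]
tool_rot: [0.922, 0.387, -0.0, -0.0]
ft_force: [0.1, 0.3, -2.1]
grip_width: 0.0144
grasp_force: 59.1
ellipse [255.16 207.83] [19.2 22.7] area 215 world [ 0.4448 -0.1349] tcp [ 0.4445 -0.1361  0.1119]
delta world mm [0.4 1.2] delta tool [ 1.1 -0.5 78.4] tool y in world [ 0.71 -0.7 ]
194 ...................................
196 ...................................
198 ..........YYYYYYYYYY...............
200 .......YYYYYYYYYYYYYYYYY...........
202 .....YYYYYYYYYYYYYYYYYYYYY.........
204 ....YYYYYYYYY+++++YYYYYYYYY........
206 ....YYYYYYY++######++YYYYYYY.......
208 ...YYYYYYY++#########YYYYYYY+......
210 ...YYYYYY++++++++++##YYYYYYY.......
212 ....YYYYY++.++++++++++.YYYYY.......
214 ....YYY+++##############+YY+.......
216 ...+########################++.....
```

It's centred now (the hole spans columns 249–261, the tip sits around 255). I'll go on down to find the plaster.

```bash
for i in 1; do python3 -m inch '[0,0,-1,0,0,0,0, 0,0,-2,0,0,0,0, 0,0,-3,0,0,0,0, 0,0,-3,0,0,0,0]'; done; python3 -m inch '[0,0,-1,0,0,0,0, 0,0,-2,0,0,0,0, 0,0,-2,0,0,0,0]'
```

```text
clock: 10.42
eef_pos: [0.4448, -0.1362, 0.1092]
tool_rot: [0.922, 0.387, -0.0, -0.0]
ft_force: [0.5, -0.3, -1.5]
grip_width: 0.0149
grasp_force: 59.1
clock: 10.67
eef_pos: [0.445, -0.1362, 0.1075]
tool_rot: [0.922, 0.387, 0.0, -0.0]
ft_force: [-1.6, 0.0, 3.1]
grip_width: 0.015
grasp_force: 59.5
```

Contact on the plaster, with about 6 N net. I'll press on in small steps until it snaps.

```bash
python3 -m inch '[0,0,-1,0,0,0,0, 0,0,-1,0,0,0,0]'; python3 -m inch '[0,0,-0.5,0,0,0,0, 0,0,-0.5,0,0,0,0]'
```

```text
clock: 10.83
eef_pos: [0.445, -0.1363, 0.1066]
tool_rot: [0.922, 0.387, 0.0, 0.0]
ft_force: [-1.4, 0.8, 4.9]
grip_width: 0.0148
grasp_force: 59.7
clock: 11.0
eef_pos: [0.445, -0.1363, 0.1062]
tool_rot: [0.922, 0.387, 0.0, 0.0]
ft_force: [-1.5, 0.6, 4.8]
grip_width: 0.0147
grasp_force: 59.8
```

```bash
python3 -m inch '[0,0,-0.5,0,0,0,0, 0,0,-0.5,0,0,0,0]'; python3 -m inch '[0,0,-0.5,0,0,0,0, 0,0,-0.5,0,0,0,0]'
```

```text
clock: 11.17
eef_pos: [0.4451, -0.1363, 0.1059]
tool_rot: [0.922, 0.387, 0.0, 0.0]
ft_force: [-2.3, -0.4, 7.6]
grip_width: 0.0146
grasp_force: 59.9
clock: 11.33
eef_pos: [0.4451, -0.1363, 0.1055]
tool_rot: [0.922, 0.387, 0.0, 0.0]
ft_force: [-2.4, 1.3, 8.7]
grip_width: 0.0147
grasp_force: 60.0
```

Net force is 11.5 N, so the snap is close. One small step at a time from here.

```bash
python3 -m inch '[0,0,-0.4,0,0,0,0, 0,0,-0.4,0,0,0,0]'
```

```text
clock: 11.5
eef_pos: [0.4451, -0.1363, 0.1052]
tool_rot: [0.922, 0.387, 0.0, 0.0]
ft_force: [-2.9, 0.5, 7.8]
grip_width: 0.0145
grasp_force: 60.1
```

```bash
python3 -m inch '[0,0,-0.4,0,0,0,0, 0,0,-0.4,0,0,0,0]'
```

```text
clock: 11.67
eef_pos: [0.4452, -0.1363, 0.1049]
tool_rot: [0.922, 0.387, 0.0, 0.0]
ft_force: [-1.8, 0.5, 8.9]
grip_width: 0.0149
grasp_force: 60.1
```

```bash
python3 -m inch '[0,0,-0.4,0,0,0,0, 0,0,-0.4,0,0,0,0]'
```

```text
clock: 11.83
eef_pos: [0.4452, -0.1363, 0.1045]
tool_rot: [0.922, 0.387, 0.0, 0.0]
ft_force: [-2.9, 1.4, 8.9]
grip_width: 0.0147
grasp_force: 60.1
```

```bash
python3 -m inch '[0,0,-0.4,0,0,0,0, 0,0,-0.4,0,0,0,0]'
```

```text
clock: 12.0
eef_pos: [0.4452, -0.1363, 0.1042]
tool_rot: [0.922, 0.387, 0.001, 0.0]
ft_force: [-2.6, -0.1, 9.1]
grip_width: 0.0141
grasp_force: 60.1
```

```bash
python3 -m inch '[0,0,-0.4,0,0,0,0, 0,0,-0.4,0,0,0,0]'
```

```text
clock: 12.17
eef_pos: [0.4453, -0.1363, 0.1038]
tool_rot: [0.922, 0.387, 0.001, 0.0]
ft_force: [-2.3, 1.2, 9.2]
grip_width: 0.0154
grasp_force: 60.1
```

```bash
python3 -m inch '[0,0,-0.4,0,0,0,0, 0,0,-0.4,0,0,0,0]'; python3 -c "
from h import *
for i in range(4):
    o=bot.get_obs();bot.camera_info('wrist');bot.camera('wrist');print(o['clock'],o['ft_force'].round(1),o['ft_torque'].round(2),o['eef_pos'].round(4),o['tool_rot'].round(4))"
```

```text
clock: 12.33
eef_pos: [0.4451, -0.1363, 0.1029]
tool_rot: [0.922, 0.387, 0.0, 0.0]
ft_force: [-0.9, 1.4, 3.7]
grip_width: 0.0143
grasp_force: 59.7
12.3333 [-0.9  1.4  3.7] [ 0.14  0.31 -0.01] [ 0.4451 -0.1363  0.1029] [9.219e-01 3.874e-01 3.000e-04 2.000e-04]
12.3833 [-0.6 -0.1  5.2] [ 0.12  0.31 -0.  ] [ 0.4451 -0.1363  0.1028] [9.219e-01 3.874e-01 3.000e-04 2.000e-04]
12.4333 [-1.   1.   4.4] [ 0.03  0.31 -0.01] [ 0.4451 -0.1363  0.1027] [9.219e-01 3.874e-01 3.000e-04 2.000e-04]
12.4833 [-1.4  0.1  4.4] [ 0.1   0.31 -0.05] [ 0.4451 -0.1363  0.1026] [9.219e-01 3.874e-01 2.000e-04 1.000e-04]
```

It has snapped: the force dropped from 12 N to about 7 N net. Now I'll ease off and lift straight out.

```bash
python3 -m inch '[0,0,4,0,0,0,0, 0,0,9,0,0,0,0, 0,0,14,0,0,0,0, 0,0,20,0,0,0,0, 0,0,30,0,0,0,0, 0,0,50,0,0,0,0, 0,0,80,0,0,0,0, 0,0,115,0,0,0,0]'
python3 -m inch '[0,0,50,0,0,0,0, 0,0,50,0,0,0,0, 0,0,50,0,0,0,0]'
python3 - <<'E'
from h import *
o=bot.get_obs();im=bot.camera("wrist");cv2.imwrite("pics/w10r.png",im);print(o["eef_pos"],o["ft_force"],o["ft_torque"],o["tool_rot"].round(4))
a=cv2.imread("pics/w4r.png")
cv2.imwrite("pics/w10.png",np.hstack([cv2.resize(x[190:280,206:306],(400,360),interpolation=3) for x in(a,im)]))
# hole position from w4 (before leaving stand)
o4=dict(eef_pos=np.array([.47197,.1966,.26736]),tool_rot=[.922,.386,0,0])
g=a.astype(int);m=((g[...,0]>150)&(g[...,2]<90)).astype(np.uint8)
ct,h=cv2.findContours(m,cv2.RETR_CCOMP,1)
for c,hh in zip(ct,h[0]):
    if hh[3]>=0 and cv2.contourArea(c)>60:
        e=cv2.fitEllipse(c);print("hole",np.round(e[0],1),np.round(e[1],1),at_z("wrist",e[0],.08,o4).round(4))
E
```

```text
clock: 13.2
eef_pos: [0.4429, -0.1356, 0.2166]
tool_rot: [0.922, 0.387, -0.002, -0.002]
ft_force: [0.5, -0.3, -2.2]
grip_width: 0.0149
grasp_force: 59.1
clock: 13.45
eef_pos: [0.4467, -0.1368, 0.2709]
tool_rot: [0.922, 0.387, 0.003, 0.002]
ft_force: [0.4, 0.4, -3.2]
grip_width: 0.015
grasp_force: 59.3
[ 0.44667248 -0.13675627  0.27092585] [ 0.39139891  0.39598027 -3.22404747] [-0.0047585  -0.03781149 -0.05984602] [0.9219 0.3874 0.0029 0.0023]
hole [254.9 169.9] [18.9 21.3] [0.4736 0.1997 0.08  ]
```

View pics/w10.png

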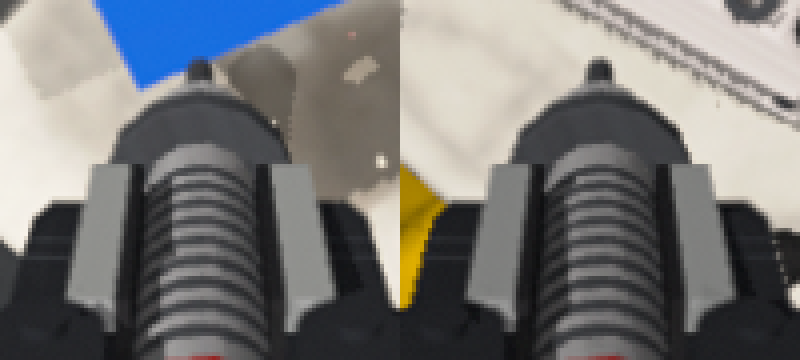

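The left and right crops, before and after pressing, are the same, so the punch hasn't slipped in the jaws. Back to the stand.

```bash
python3 -m inch '[3,40,0,0,0,0,0, 6,80,0,0,0,0,0, 10,120,0,0,0,0,0, 13,160,0,0,0,0,0, 16,200,0,0,0,0,0, 20,240,0,0,0,0,0, 24,280,0,0,0,0,0, 27,320,0,0,0,0,0]'
python3 -m inch '[0,13,-30,0,0,0,0, 0,13,-50,0,0,0,0, 0,13,-63,0,0,0,0, 0,13,-63,0,0,0,0, 0,13,-63,0,0,0,0, 0,13,-63,0,0,0,0, 0,13,-63,0,0,0,0, 0,13,-63,0,0,0,0]'
cat > hole.py <<'E'
from h import *
o=bot.get_obs();a=bot.camera("wrist");o2=bot.get_obs()
print(o["eef_pos"].round(4),o2["eef_pos"].round(4),o["tool_rot"].round(4))
g=a.astype(int);m=((g[...,0]>150)&(g[...,2]<90)).astype(np.uint8)
ct,h=cv2.findContours(m,cv2.RETR_CCOMP,1)
t=R.from_quat(o["tool_rot"]).as_matrix()
for c,hh in zip(ct,h[0]):
    if hh[3]>=0 and cv2.contourArea(c)>40:
        e=cv2.fitEllipse(c);p=at_z("wrist",e[0],.08,o);print("hole",np.round(e[0],1),np.round(e[1],1),cv2.boundingRect(c),p.round(4),"d",((p-o["eef_pos"])*1e3).round(1),(t.T@(p-o["eef_pos"])*1e3).round(1))
    elif hh[3]<0 and cv2.contourArea(c)>400:
        q=cv2.approxPolyDP(c,6,True)[:,0];print("plate",q.tolist(),[at_z("wrist",k,.08,o)[:2].round(3).tolist() for k in q])
for n in("stand_hole","stand","punch_nose"):print(n,[(d["uv"].round(1) if hasattr(d["uv"],"round") else d["uv"],round(d["confidence"],2),at_z("wrist",d["uv"],.08 if n=="stand_hole" else 0,o)[:2].round(4)) for d in bot.spot_point("wrist",n)[:2]])
for r in range(176,216,2):
    print(r,''.join('B' if m[r,c] else ('#' if a[r,c].max()<75 else ('+' if a[r,c].max()<130 else '.')) for c in range(232,282)))
E
python3 hole.py
```

```text
clock: 14.17
eef_pos: [0.4701, 0.1852, 0.2642]
tool_rot: [0.922, 0.387, -0.003, -0.0]
ft_force: [0.6, 0.2, -2.5]
grip_width: 0.0146
grasp_force: 59.2
clock: 14.83
eef_pos: [0.4724, 0.1967, 0.2053]
tool_rot: [0.922, 0.387, 0.001, -0.0]
ft_force: [0.0, 0.4, -1.9]
grip_width: 0.0145
grasp_force: 59.3
[0.4724 0.1967 0.2053] [0.4724 0.1967 0.2053] [ 9.221e-01  3.870e-01  9.000e-04 -2.000e-04]
plate [[275, 135], [202, 169], [233, 229], [254, 204], [275, 221], [306, 208]] [[0.517, 0.22], [0.453, 0.242], [0.432, 0.185], [0.463, 0.189], [0.465, 0.164], [0.493, 0.154]]
hole [253.9 186.7] [22.  25.9] (241, 175, 27, 25) [0.4735 0.2001 0.08  ] d [   1.     3.5 -125.3] [  3.   -1.7 125.3]
stand_hole [([256.0, 187.2], 0.6, array([0.4745, 0.1986]))]
stand [([255.8, 170.9], 0.56, array([0.4713, 0.1955])), ([252.8, 188.7], 0.3, array([0.4543, 0.183 ]))]
punch_nose [([256.1, 222.3], 0.86, array([0.428 , 0.1507]))]
176 BBBBBBBBBBBBBBBBBBBBB..B.BBBBBBBBBBBBBBBBBBBBBBBBB
178 BBBBBBBBBBBBBBBB.++++++++++++.BBBBBBBBBBBBBBBBBBBB
180 BBBBBBBBBBBBBB++++++++++++++++++BBBBBBBBBBBBBBBBBB
182 BBBBBBBBBBBB.+##++++++
[... 208 characters left out ...]
B.+##########+++++++++++BBBBBBBBBBBBBBBB
192 BBBBBBBBBBBB+++########+++++++++BBBBBBBBBBBBBBBBBB
194 BBBBBBBBBBBBB.++++#######++++.BBBBBBBBBBBBBBBBBBBB
196 BBBBBBBBBBBBBBB++++++....BBBBBBBBBBBBBBBBBBBBBBBBB
198 BBBBBBBBBBBBBBBBBBB...BBBBBBBBBBBBBBBBBBBBBBBBBBBB
200 BBBBBBBBBBBBBBBBBBBBBBBBBBBBBBBBBBBBBBBBBBBBBBBBBB
202 BBBBBBBBBBBBBBBBBBBBBBBBBBBBBBBBBBBBBBBBBBBBBBBBBB
204 BBBBBBBBBBBBBBBBBBBBBBBBBBBBBBBBBBBBBBBBBBBBBBBBBB
206 BBBBBBBBBBBBBBBBBBBBB++###+BBBBBBBBBBBBBBBBBBBBBBB
208 BBBBBBBBBBBBBBBBBBBBB+#####BBBBBBBBBBBBBBBBBBBBBBB
210 BBBBBBBBBBBBBBBBBBBB.+++..+BBBBBBBBBBBBBBBBBBBBBBB
212 BBBBBBBBBBBBBBBB......+++++....BBBBBBBBBBBBBBBBBBB
214 BBBBBBBBBBBBBBB.++++###########++BBBBBBBBBBBBBBBBB
```

The hole is slightly to one side (+y), so I'll shift 1.5 mm and lower the tip into it, then check again before the sleeve enters.

```bash
python3 -m inch '[0,1.5,-10,0,0,0,0, 0,1.5,-25,0,0,0,0, 0,1.5,-40,0,0,0,0, 0,1.5,-50,0,0,0,0, 0,1.5,-57,0,0,0,0, 0,1.5,-57,0,0,0,0, 0,1.5,-57,0,0,0,0]'
python3 hole.py
```

```text
clock: 15.62
eef_pos: [0.4716, 0.1983, 0.147]
tool_rot: [0.922, 0.387, -0.0, -0.0]
ft_force: [-0.7, 0.8, -1.8]
grip_width: 0.0146
grasp_force: 59.3
[0.4716 0.1983 0.147 ] [0.4721 0.1985 0.1476] [ 9.219e-01  3.874e-01 -5.000e-04 -2.000e-04]
plate [[283, 145], [192, 186], [217, 240], [226, 239], [241, 205], [255, 196], [271, 202], [270, 216], [285, 238], [300, 245], [322, 236]] [[0.517, 0.22], [0.456, 0.243], [0.439, 0.204], [0.444, 0.2], [0.47, 0.21], [0.481, 0.208], [0.485, 0.198], [0.478, 0.191], [0.474, 0.172], [0.478, 0.16], [0.494, 0.154]]
stand_hole [([259.1, 212.7], 0.7, array([0.4744, 0.1981]))]
stand [([258.7, 183.4], 0.66, array([0.4733, 0.1963])), ([253.1, 263.7], 0.41, array([0.409 , 0.1384]))]
punch_nose []
176 BBBBBBBBBBBBBBBBBBBBBBBBBBBBBBBBBBBBBBBBBBBBBBBBBB
178 BBBBBBBBBBBBBBBBBBBBBBBBBBBBBBBBBBBBBBBBBBBBBBBBBB
180 BBBBBBBBBBBBBBBBBBBBBBBBBBBBBBBBBBBBBBBBBBBBBBBBBB
182 BBBBBBBBBBBBBBBBBBBBBBBBBBBBBBBBBBBBBBBBBBBBBBBBBB
184 BBBBBBBBBBBBBBBBBBBBBBBBBBBBBBBBBBBBBBBBBBBBBBBBBB
186 BBBBBBBBBBBBBBBBBBBBBBBBBBBBBBBBBBBBBBBBBBBBBBBBBB
188 BBBBBBBBBBBBBBBBBBBBBBBBBBBBBBBBBBBBBBBBBBBBBBBBBB
190 BBBBBBBBBBBBBBBBBBBBBBBBBBBBBBBBBBBBBBBBBBBBBBBBBB
192 BBBBBBBBBBBBBBBBBBBBBBBBBBBBBBBBBBBBBBBBBBBBBBBBBB
194 BBBBBBBBBBBBBBBBBBBBBBBBBBBBBBBBBBBBBBBBBBBBBBBBBB
196 BBBBBBBBBBBBBBBBBBBBBBBBBBBBBBBBBBBBBBBBBBBBBBBBBB
198 BBBBBBBBBBBBBBBBBBBB.++++++++++.BBBBBBBBBBBBBBBBBB
200 BBBBBBBBBBBBBBBB+++++++++++++++++++.BBBBBBBBBBBBBB
202 BBBBBBBBBBBBB.+++##++++++++++++++++++..BBBBBBBBBBB
204 BBBBBBBBBBB.+++######+####++++++++++++..BBBBBBBBBB
206 BBBBBBBBBB+++##############++++++++++++.BBBBBBBBBB
208 BBBBBBBBBB.+################++++++++++++BBBBBBBBBB
210 BBBBBBBBB..+#######+++++..++++++++++++++.BBBBBBBBB
212 BBBBBBBBB.+++###+.....+++++.++++++++++++.BBBBBBBBB
214 BBBBBBBBB.+++##+++++###########+##++++.B.BBBBBBBBB
```

```bash
python3 -m inch '[1,0.5,0,0,0,0,0, 1.2,0.6,-2,0,0,0,0, 1.2,0.6,-5,0,0,0,0, 1.2,0.6,-9,0,0,0,0, 1.2,0.6,-12,0,0,0,0, 1.2,0.6,-12,0,0,0,0]'
python3 -c "
from h import *
a=bot.camera('wrist');o=bot.get_obs();print(o['eef_pos'].round(4),o['ft_force'].round(1),o['ft_torque'].round(2))
m=(a[...,0]>110)&(a[...,2]<90)
for r in range(196,232,2):
    print(r,''.join('B' if m[r,c] else ('#' if a[r,c].max()<75 else ('+' if a[r,c].max()<130 else '.')) for c in range(226,286)))"
```

```text
clock: 16.32
eef_pos: [0.4723, 0.1986, 0.1342]
tool_rot: [0.922, 0.387, -0.001, -0.0]
ft_force: [-0.2, -0.0, -2.2]
grip_width: 0.0148
grasp_force: 59.3
[0.4724 0.1987 0.1346] [ 1.1 -0.1 -2.5] [ 0.   -0.01 -0.05]
196 BBBBBBBBBBBBBBBBBBBBBBBBBBBBBBBBBBBBBBBBBBBBBBBBBBBBBBBBBBBB
198 BBBBBBBBBBBBBBBBBBBBBBBBBBBBBBBBBBBBBBBBBBBBBBBBBBBBBBBBBBBB
200 BBBBBBBBBBBBBBBBBBBBBBBBBBBBBBBBBBBBBBBBBBBBBBBBBBBBBBBBBBBB
202 BBBBBBBBBBBBBBBBBBBBBBBBBBBBBBBBBBBBBBBBBBBBBBBBBBBBBBBBBBBB
204 BBBBBBBBBBBBBBBBBBBBBBBBBBBBBBBBBBBBBBBBBBBBBBBBBBBBBBBBBBBB
206 BBBBBBBBBBBBBBBBBBBBBBBBBBB+++++++++BBBBBBBBBBBBBBBBBBBBBBBB
208 BBBBBBBBBBBBBBBBBBBBBB++#+########++++++BBBBBBBBBBBBBBBBBBBB
210 BBBBBBBBBBBBBBBBBBB++######+++..++++++++++BBBBBBBBBBBBBBBBBB
212 BBBBBBBBBBBBBBBBB++###+.....++++++++++++++++BBBBBBBBBBBBBBBB
214 BBBBBBBBBBBBBBBB+####+++++#########+####++++++BBBBBBBBBBBBBB
216 BBBBBBBBBBBBBBB++########+++++++++#########++++BBBBBBBBBBBBB
218 BBBBBBBBBBBBBB+###+++++++++++++++++++++++####+BBBBBBBBBBBBBB
220 BBBBBBBBBBBBB+#+++++#++++++++++++++++++++++####+BBBBBBBBBBBB
222 BBBBBBBBBBB+#+++++++##++++++++++++++++++++++++###+BBBBBBBBBB
224 BBBBBBBBBB++++++++++++#+++++++++++++++++++++++++##BBBBBBBBBB
226 BBBBBBBBB+++++++++++++#+++++.....++++++++++++++++##BBBBBBBBB
228 BBBBBBBBB+++++++++++++............++++++++++++++++##BBBBBBBB
230 BBBBBBBB+++++++++#+...............+++++++++###+++++++BBBBBBB
```

The sleeve has entered the hole and there's no contact force. I'll lower the collar to the plate.

```bash
python3 -m inch '[0,0,-4,0,0,0,0, 0,0,-8,0,0,0,0, 0,0,-11,0,0,0,0, 0,0,-13,0,0,0,0, 0,0,-13,0,0,0,0]'; python3 -m inch '[0,0,-1,0,0,0,0, 0,0,-1.5,0,0,0,0, 0,0,-1.5,0,0,0,0]'
```

```text
clock: 16.78
eef_pos: [0.4725, 0.1987, 0.1216]
tool_rot: [0.922, 0.387, -0.001, -0.0]
ft_force: [0.2, -0.3, -1.8]
grip_width: 0.0148
grasp_force: 59.3
clock: 17.03
eef_pos: [0.473, 0.1989, 0.1208]
tool_rot: [0.922, 0.387, -0.0, -0.0]
ft_force: [-0.2, 0.0, -2.0]
grip_width: 0.0149
grasp_force: 59.3
```

```bash
python3 -m inch '[0,0,-0.7,0,0,0,0, 0,0,-1.5,0,0,0,0, 0,0,-1.5,0,0,0,0]'; python3 -m inch '[0,0,-0.5,0,0,0,0, 0,0,-0.8,0,0,0,0, 0,0,-0.8,0,0,0,0]'
```

```text
clock: 17.28
eef_pos: [0.4731, 0.199, 0.1195]
tool_rot: [0.922, 0.387, 0.0, -0.0]
ft_force: [0.2, -0.7, -2.3]
grip_width: 0.0144
grasp_force: 59.7
clock: 17.53
eef_pos: [0.4731, 0.199, 0.1194]
tool_rot: [0.922, 0.387, 0.0, -0.0]
ft_force: [-1.8, -1.7, 5.1]
grip_width: 0.0147
grasp_force: 59.8
```

The collar is seated at the same height as when I gripped it. I'll release, then rise.

```bash
python3 -m inch '[0,0,0.3,0,0,0,5, 0,0,0.3,0,0,0,25, 0,0,0.3,0,0,0,45, 0,0,0.3,0,0,0,50, 0,0,0.3,0,0,0,50, 0,0,0.3,0,0,0,50]'
python3 -m inch '[0,0,10,0,0,0,50, 0,0,30,0,0,0,50, 0,0,55,0,0,0,50, 0,0,85,0,0,0,50, 0,0,115,0,0,0,50, 0,0,140,0,0,0,50, 0,0,140,0,0,0,50]'
python3 - <<'E'
from h import *
o=bot.get_obs();im=bot.camera("wrist");s=bot.camera("scene");bot.camera("top");T=lambda c,u,z:at_z(c,u,z,o)[:2].round(4)
print(o["ft_force"])
cv2.imwrite("pics/fin.png",im);cv2.imwrite("pics/fins.png",s)
for c,i in(("scene",s),("wrist",im)):
    for n,z in(("punch_grip",.116),("punch_nose",.06),("stand_hole",.08)):
        print(c,n,[(np.round(d["uv"],1).tolist(),round(d["confidence"],2),T(c,d["uv"],z)) for d in bot.spot_point(c,n)[:2]])
    h=cv2.cvtColor(i,cv2.COLOR_BGR2HSV);m=((h[...,0]<8)|(h[...,0]>172))&(h[...,1]>200)&(h[...,2]>120)
    n,l,st,ce=cv2.connectedComponentsWithStats(m.astype(np.uint8))
    for k in range(1,n):
        if st[k,4]>20: print(c,"red",st[k],ce[k].round(1),T(c,ce[k],.15))
s0=cv2.imread("pics/scene0.png");h=cv2.cvtColor(s0,cv2.COLOR_BGR2HSV);m=((h[...,0]<8)|(h[...,0]>172))&(h[...,1]>200)&(h[...,2]>120)
n,l,st,ce=cv2.connectedComponentsWithStats(m.astype(np.uint8));print("before",[(st[k,4],ce[k].round(1)) for k in range(1,n) if st[k,4]>20])
E
```

```text
clock: 18.03
eef_pos: [0.473, 0.1989, 0.1186]
tool_rot: [0.922, 0.387, -0.0, -0.0]
ft_force: [0.4, -0.4, 0.1]
grip_width: 0.0431
grasp_force: 0.0
clock: 18.62
eef_pos: [0.4756, 0.2, 0.2656]
tool_rot: [0.922, 0.387, 0.006, -0.0]
ft_force: [0.8, 0.3, 1.3]
grip_width: 0.0427
grasp_force: 0.0
[0.81127257 0.34748441 1.34206292]
scene punch_grip [([248.5, 216.5], 0.75, array([0.3699, 0.0868])), ([192.4, 218.8], 0.61, array([0.4714, 0.188 ]))]
scene punch_nose [([250.7, 237.3], 0.7, array([0.3536, 0.098 ])), ([191.5, 235.6], 0.67, array([0.4745, 0.197 ]))]
scene stand_hole [([187.8, 229.2], 0.77, array([0.4827, 0.1995]))]
scene red [246 200   8  10  60] [249.2 204.3] [0.3737 0.0788]
scene red [185 208   6   8  33] [187.  211.3] [0.4714 0.2004]
wrist punch_grip [([269.7, 309.0], 0.96, array([0.3844, 0.083 ])), ([251.8, 189.4], 0.71, array([0.4697, 0.1986]))]
wrist punch_nose [([254.2, 176.8], 0.94, array([0.4702, 0.1959])), ([266.5, 280.3], 0.83, array([0.3852, 0.0864]))]
wrist stand_hole [([252.6, 177.7], 0.98, array([0.4718, 0.1999]))]
wrist red [244 187  21  23 391] [253.7 198. ] [0.4727 0.199 ]
wrist red [263 321  17   8  77] [270.9 324.1] [0.389  0.0883]
before [(np.int32(59), array([249.2, 204.2])), (np.int32(29), array([187. , 210.8]))]
```

The punch is hanging upright in the stand, with its cap where it was before in the scene view, and the other punch hasn't moved. Handing in.

```bash
python3 -c "
from workcell import bot
print(bot.job_done())"
```

```text
the job is handed in; nothing more can be done
None
```

The job is handed in: the punch snapped once on the plaster through the brass bush, at about 12 N, and I eased off right away. It hangs upright by its collar in its stand again.

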